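# Make up two oil-service kits on the garage bench

### The job

Make up two service kits from the parts on the bench: in the long three-bay tray put the tall filter in the large bay at the end, the large drain plug in the middle bay and the black filler cap in the other end bay; in the short two-bay tray put the short filter in the large bay and the steel bearing ring in the small bay. Set each part flat on the floor of its bay, roughly in the middle and the same way up as it stands now. Leave the small drain plug, the spray can and the screwdriver where they are.

Things in the scene. Friction and masses are not known exactly. Their poses are not given: they have to be found in the camera images.
- tray3: long kit tray, three bays, grey floor, dark steel edges, fixed to the bench. 112 (x) by 244 (y) mm outside; edges and dividers 15 high, 4 thick; floor 3 thick. Origin: centre of its underside. Bays in a row along its y, each 104 long in x: large bay (96 wide) at the +y end, centre y = +70; middle bay (66 wide) y = -15; end bay (66 wide) y = -85. All centred at x = 0.
- tray2: short kit tray, two bays, grey floor, dark steel edges, fixed to the bench. 112 (x) by 174 (y) mm outside; edges and divider 15 high, 4 thick; floor 3 thick. Origin: centre of its underside. Bays in a row along its y, each 104 long in x: large bay (96 wide) at the +y end, centre y = +35; small bay (66 wide) y = -50. Both centred at x = 0.
- tall_filter: the tall oil filter: white upright cylinder 62 mm in diameter, 80 high, small hex on its top, about 0.3 kg. Origin: centre of its underside, z up its axis. Loose. 
- short_filter: the short oil filter: white upright cylinder 50 mm in diameter, 50 high, small hex on its top, about 0.18 kg. Origin: centre of its underside, z up its axis. Loose. 
- large_plug: the large drain plug: bare steel hex-headed plug standing on its head, threaded shank up. Head 36 mm across flats and 16 high, above it a flange 46 in diameter and 4 thick, then the round shank 26 in diameter from z = 20 to 52 (grip it there). About 0.22 kg. Origin: centre of its underside, z up its axis. Loose. 
- small_plug: the small drain plug, not wanted in either kit: same form, head 20 mm across flats and 10 high, flange 26 in diameter, shank 14 in diameter, 33 high in all. Origin: centre of its underside, z up its axis. Loose. 
- filler_cap: the oil filler cap: black ribbed plastic disc 44 mm in diameter (47 over the thin ribs, which are only for show), 32 high, low bar on top. About 0.04 kg. Origin: centre of its underside, z up its axis. Loose. 
- bearing: the bearing ring: plain steel ring lying flat, 48 mm outside diameter, 26 hole, 18 high, about 0.12 kg. Origin: centre of its underside, z up its axis. Loose. 
- spray_can: bystander: red and white spray can standing upright, 60 mm in diameter, 205 high. Origin: centre of its underside.
- screwdriver: bystander: screwdriver lying flat, about 200 mm long along its x axis, handle to -x.
There are look-alikes about, which are no part of the job. What is shaped like the tray2 but red is not meant. Leave any blue look-alike of the filler_cap alone.

How it is judged:
By the outcome, as a careful person would: the job done as asked, in the order asked, and still so for the second after the job is handed in, with the robot touching nothing.
It also fails if it takes over 120 s, if anything falls off the work surface, if the arm or the gripper's body presses on something with over 40 N, if the wrist force passes 120 N, or if a joint passes its speed limit or range.

### The arm

A 6-joint arm with a two-finger parallel gripper is mounted at the origin on the work surface. World frame = base frame: x ahead of the robot, y to its left, z up, the work surface at z = 0. Lengths are in mm, angles in rad, forces in N, time in s.
With the tool pointing down it reaches from about 350 to 950 mm from the base axis. Payload 17.4 kg.
Tool frame: the origin (TCP) lies between the finger pads; the fingertips stand 8 mm ahead of it and the grasp point (between the pads) lies 11 mm behind it; z points along the fingers, y is the line along which they close (so a half turn about z gives the same grasp; the last joint's range is limited). The gripper opens to 93 mm and grips with 3 to 60 N. Pads are 15 mm wide; open, the fingers measure 128 mm over their backs; the gripper's body (75 mm by 188 mm) begins 65 mm behind the grasp point.
Start: joints at [1.214, 0.116, 1.442, -0, 1.584, -0.038], TCP at [211.571, 640.991, 226.646] pointing down, gripper open.
Joint ranges: [-2.83, 2.83], [-0.83, 2.19], [0.07, 2.5], [-1.14, 4.28], [0.01, 3], [-2.97, 2.97]. Speed limits (rad/s): [1.89, 1.89, 2.22, 3.14, 3.14, 3.14].

### API

Orientations are given as a unit quaternion [x, y, z, w].
In Python, from station import observe, viewer, hand_in gives the robot as it stands.
- The arm moves only by the tool carry_out, never from a script. Its argument "rows" is a list of rows, each an object with "travel": the shift along the tool's x, y, z in units of 40 mm (1.0 is 40 mm), a list of three; "angular": the turn, a rotation vector about the tool's x, y, z in units of 5 degrees (1.0 is 5 degrees), a list of three. A call has 1 to 8 rows; each row shifts and turns the commanded pose from where the row before left it, along the tool's axes as they then stand; what a row does not reach is not made up. A row lasts 1/12 s, in which the tool goes at most 41.7 mm and 7.16 degrees, less where a joint would pass 70% of its speed; a pose out of reach is approached as far as the arm can. A call is refused whole if a number of a shift passes 1 or a number of a turn 1, either way. A call with a gripper value outside its range is refused whole. "hand" is the finger opening in mm, from 0 to 93, set as the call begins (left out, the last holds). The fingers move at their own pace and stop on an object; the grip force is fixed at half the most. Time passes only in rows, so rows that do not move let the fingers close. It gives the time, the measured TCP pose, the force, the opening and the grip force at its end, in the units of the state.
- observe(): the state, without advancing time (a new reading comes with each control period).
- viewer.camera(name): name is "scene" or "side" or "wrist"; returns the picture (400x640x3 uint8, red, green, blue); there is no depth.
- viewer.get_calibration(name): a dict with "fov_y" (degrees; the focal length in pixels is half the picture's height over the tangent of half this angle, whatever the lens; pixels are square), "cx", "cy" (the principal point, pixels), "origin" and "attitude" of the camera in the world; the wrist camera has in their place "mount" (4x4, takes a point from camera to tool coordinates, whose origin is the TCP and whose axes are the flange's). Camera axes: x right, y down, z forward; pixel columns grow to the right and rows downward; lengths in mm; the calibration is good to about 2 mm. A picture is of the moment at which its call begins: read the wrist's pose just before it. get_calibration takes no time and is no camera call.
- hand_in(): hands the job in; it is judged then, once.
The state is a dict: "clock": time; "joint_positions": joint angles; "qd": joint speeds; "tau": joint torques, N m; "tcp_pos": TCP position; "tcp_rot": TCP orientation; "ft_force": force on the tool from outside, world axes, zero at the start; "ft_torque": the same for the moment, N m; "opening": finger opening in mm; "grip_force": force on a finger pad.
Only numpy, scipy, OpenCV 4.12 (cv2) and the standard library are available. Lean on these libraries where they do the work, as an engineer would, in place of code of your own. Each camera call takes 0.05 s, during which the arm holds its last target. There are 200 camera calls.

## Working session

There is one attempt and no reset: what is moved stays moved. The work goes in short steps, Python scripts to look and compute and a tool call to move; the robot and the scene stay as the last step left them, time stands still between calls to the robot, and variables do not carry over. Pictures are saved under pics/ and viewed, at most 14 in all, crops included, and the job is handed in when it is done.

Besides the shell and the picture viewer there is one more tool, called after "Request:" as name([rows], argument=value, ...), one row to a line, values as JSON. carry_out: Moves the arm, as the interface text tells. Its arguments: {"type":"object","properties":{"rows":{"type":"array"},"hand":{"type":"number"}},"required":["rows"]}

```bash
mkdir -p pics; python3 - <<'E'
from station import observe, viewer
import cv2
s=observe();print(s)
for n in("scene","side","wrist"):
    c=viewer.get_calibration(n);print(n,c)
    cv2.imwrite(f"pics/{n}0.png",viewer.camera(n)[:,:,::-1])
E
```

```text
{'clock': 0.0, 'joint_positions': array([ 1.21420578e+00,  1.16488730e-01,  1.44228776e+00,  7.72202038e-08,
        1.58400489e+00, -3.78083519e-02]), 'qd': array([-2.38732036e-05,  6.75456067e-04, -1.80578379e-03,  2.65692458e-04,
        1.54936668e-03,  3.48968481e-04]), 'tau': array([-1.89176226e-04, -7.21312022e+01, -6.22599864e+01,  7.78867048e-02,
        2.41616933e-02, -1.85328054e-04]), 'tcp_pos': array([211.49400639, 640.79474604, 225.88936142]), 'tcp_rot': array([ 1.58717022e-01,  9.87323936e-01, -5.82833798e-04, -1.16487262e-04]), 'ft_force': array([ 0.55471629, -0.72396532,  1.30766087]), 'ft_torque': array([-0.00247148,  0.02586768,  0.07367595]), 'grip_force': 0.0, 'opening': 92.77693392915968}
scene {'fov_y': 53.51955688556224, 'cx': 330.2901932237767, 'cy': 203.76762430028316, 'origin': array([1123.23485596,  157.32500767,  886.14082868]), 'attitude': array([ 0.58741436,  0.73587231, -0.26514771, -0.20768488])}
side {'fov_y': 56.76105683187429, 'cx': 314.1467788071857, 'cy': 200.22870887288747, 'origin': array([ 309.45475369, -901.32233545,  580.51824873]), 'attitude': array([ 0.86505179, -0.06543025,  0.03377026, -0.49624979])}
wrist {'fov_y': 63.05938626028571, 'cx': 317.07968654735583, 'cy': 195.04800931341373, 'mount': array([[ 1.33944142e-03, -9.54173555e-01, -2.99250785e-01,
         8.42389771e+01],
       [ 9.99997702e-01,  7.77225400e-04,  1.99775724e-03,
         5.97282072e-01],
       [-1.67362182e-03, -2.99252773e-01,  9.54172404e-01,
        -1.58367717e+02],
       [ 0.00000000e+00,  0.00000000e+00,  0.00000000e+00,
         1.00000000e+00]])}
```

View pics/scene0.png

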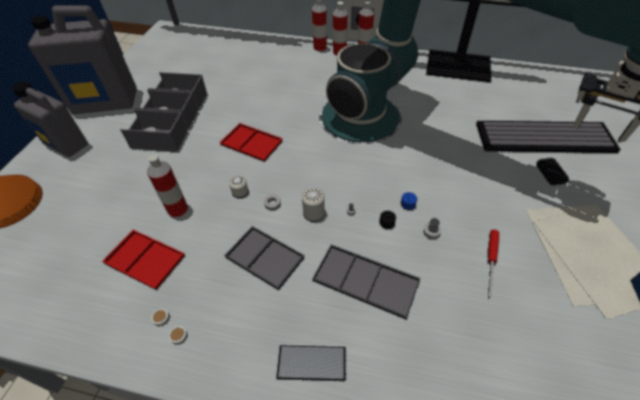

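View pics/side0.png

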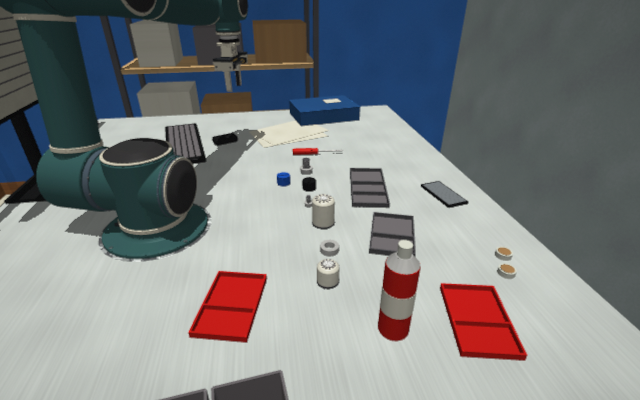

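The scene view shows, left to right: short filter (238,186), ring (272,202), tall filter (313,204), small plug (351,209), black cap (388,219), blue cap (409,200) and large plug (432,228). tray2 is at (265,257) and tray3 at (366,281). The screwdriver is at (492,260) and the spray can at (168,190). I'll enlarge crops next.

```bash
python3 - <<'E'
import cv2
a=cv2.imread("pics/scene0.png")[165:325,215:455]
cv2.imwrite("pics/c1.png",cv2.resize(a,None,fx=3.3333,fy=3.3333,interpolation=cv2.INTER_CUBIC))
a=cv2.imread("pics/side0.png")[145:295,265:425]
cv2.imwrite("pics/c2.png",cv2.resize(a,None,fx=4,fy=4,interpolation=cv2.INTER_CUBIC))
E
```

```text
(no output)
```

View pics/c1.png

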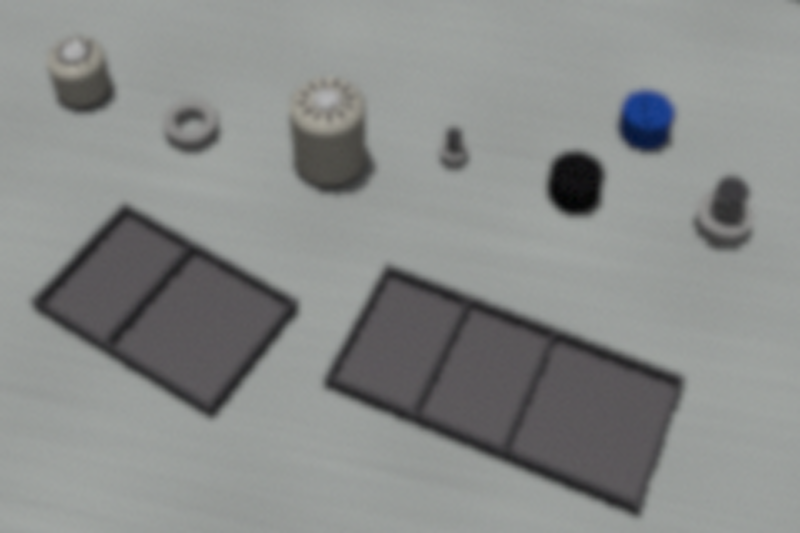

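View pics/c2.png

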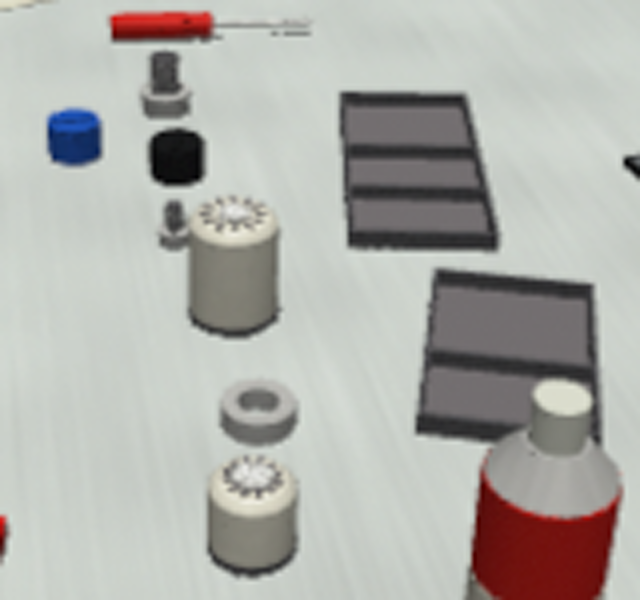

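```bash
cat > h.py <<'E'
import numpy as np
from scipy.spatial.transform import Rotation as R
from station import observe, viewer
def cam(n,s=None):
    c=viewer.get_calibration(n);f=200/np.tan(np.radians(c["fov_y"]/2))
    if n=="wrist":
        s=s or observe();T=R.from_quat(s["tcp_rot"]).as_matrix();M=c["mount"]
        return f,c["cx"],c["cy"],s["tcp_pos"]+T@M[:3,3],T@M[:3,:3]
    return f,c["cx"],c["cy"],c["origin"],R.from_quat(c["attitude"]).as_matrix()
def at(C,p,z):
    f,cx,cy,o,A=C;d=A@[(p[0]-cx)/f,(p[1]-cy)/f,1];return (o+d*(z-o[2])/d[2])[:2]
def proj(C,X):
    f,cx,cy,o,A=C;q=A.T@(np.array(X)-o);return np.array([f*q[0]/q[2]+cx,f*q[1]/q[2]+cy])
E
python3 - <<'E'
from h import *
S=cam("scene");D=cam("side");np.set_printoptions(precision=1,suppress=True)
O=dict(short=((77,58),(253,478),50),bearing=((190,121),(260,402),18),tall=((328,102),(234,217),80),cap=((576,172),(177,147),32),plug=((733,187),(164,57),52),small=((454,130),(175,207),33),blue=((648,107),(75,120),32))
for k,(a,b,z) in O.items(): print(k,at(S,(215+a[0]/3.333,165+a[1]/3.333),z),at(D,(265+b[0]/4,145+b[1]/4),z))
for n,P in dict(t2=[(125,206),(299,305),(213,415),(35,303)],t3=[(389,267),(683,379),(640,515),(326,384)]).items():
    X=np.array([at(S,(215+p[0]/3.333,165+p[1]/3.333),z) for p,z in zip(P,(15,15,8,8))]);print(n,X.tolist(),X.mean(0),[np.linalg.norm(X[i]-X[i-1]) for i in range(4)],np.degrees(np.arctan2(*(X[1]-X[0])[::-1])),np.degrees(np.arctan2(*(X[2]-X[3])[::-1])))
P=[(340,93),(466,95),(498,248),(349,248)]
X=np.array([at(D,(265+p[0]/4,145+p[1]/4),z) for p,z in zip(P,(15,15,8,8))]);print("t3side",X.tolist(),X.mean(0))
P=[(437,270),(593,285),(417,433)]
print("t2side",[at(D,(265+p[0]/4,145+p[1]/4),z) for p,z in zip(P,(15,15,8))])
for p in((313,26),(110,30)):print("sd",at(D,(265+p[0]/4,145+p[1]/4),5))
print("can",at(D,(265+563/4,145+395/4),205))
E
```

```text
short [ 436.5 -275.6] [ 428.6 -284.4]
bearing [ 457.7 -170.9] [ 453.1 -176.9]
tall [462.1 -45.5] [457.3 -53.9]
cap [451.1 158. ] [445.1 144.6]
plug [454.6 280.3] [452.  276.5]
small [430.3  52.9] [430.3  47.2]
blue [368.8 208.1] [368.  206.2]
t2 [[552.9528545571332, -195.4667071877829], [612.5731013757388, -32.32247925645757], [712.7811657153413, -70.45451482755902], [651.8864499679803, -234.50660149356156]] [ 632.5 -133.2] [np.float64(106.35774371583652), np.float64(173.69689962120708), np.float64(107.21804090490399), np.float64(174.98929551667297)] 69.92542053313579 69.63550964295493
t3 [[563.4099755525278, 27.473924150545912], [611.6748598420736, 260.58834750417645], [720.2336575447168, 241.2805143194292], [670.0821427870019, 3.7278972812394215]] [641.4 133.3] [np.float64(109.28323318138709), np.float64(238.05846641314594), np.float64(110.26243685377828), np.float64(242.7888388995387)] 78.30254344552986 78.07891099239794
t3side [[605.8664528949184, 256.5737611498938], [714.4775281743279, 234.78922852967696], [663.7854688090115, -7.796559259860828], [554.9920621370175, 9.52904432226319]] [634.8 123.3]
t2side [array([606.9, -40.9]), array([709.2, -77.1]), array([ 545.1, -209.6])]
sd [620.1 431.8]
sd [420.3 454.4]
can [ 530.9 -432.6]
```

The two fixed views agree to about 8 mm, so the wrist camera will refine the positions. I'll turn the tool so its y axis lies along tray3's x (-11.8°), which is 16.7 units.

Request:
carry_out([
  {"travel":[0,0,0],"angular":[0,0,1]},
  {"travel":[0,0,0],"angular":[0,0,1]},
  {"travel":[0,0,0],"angular":[0,0,1]},
  {"travel":[0,0,0],"angular":[0,0,1]},
  {"travel":[0,0,0],"angular":[0,0,1]},
  {"travel":[0,0,0],"angular":[0,0,1]},
  {"travel":[0,0,0],"angular":[0,0,1]},
  {"travel":[0,0,0],"angular":[0,0,1]},
])

```text
clock: 0.82
tcp_pos: [211.5, 640.9, 226.3]
tcp_rot: [0.489, 0.872, -0.0, 0.0]
ft_force: [-0.7, 0.6, -0.2]
opening: 92.9
grip_force: 0.0
```

Request:
carry_out([
  {"travel":[0,0,0],"angular":[0,0,1]},
  {"travel":[0,0,0],"angular":[0,0,1]},
  {"travel":[0,0,0],"angular":[0,0,1]},
  {"travel":[0,0,0],"angular":[0,0,1]},
  {"travel":[0,0,0],"angular":[0,0,1]},
  {"travel":[0,0,0],"angular":[0,0,1]},
  {"travel":[0,0,0],"angular":[0,0,1]},
  {"travel":[0,0,0],"angular":[0,0,0.7]},
])

```text
clock: 1.48
tcp_pos: [211.5, 640.9, 226.3]
tcp_rot: [0.749, 0.662, -0.0, 0.0]
ft_force: [0.6, 0.6, 0.1]
opening: 92.9
grip_force: 0.0
```

```bash
cat >> h.py <<'E'
np.set_printoptions(precision=3,suppress=True)
def togo(X,yaw=None):
    s=observe();T=R.from_quat(s["tcp_rot"]).as_matrix()
    y=np.degrees(np.arctan2(T[1,1],T[0,1]))
    r=T.T@(np.array(X)-s["tcp_pos"])/40
    print("t",round(s["clock"],2),"tcp",s["tcp_pos"],"yaw",round(y,2),"units",r,"turn",None if yaw is None else round((y-yaw)/5,2))
E
python3 -c "
from h import *
togo((540,120,300),-11.8)"
```

```text
t 1.48 tcp [211.544 640.903 226.324] yaw -7.04 units [-11.919   9.745  -1.837] turn 0.95
```

Request:
carry_out([
  {"travel":[-0.75,0.6,-0.12],"angular":[0,0,0.5]},
  {"travel":[-0.75,0.6,-0.12],"angular":[0,0,0.4]},
  {"travel":[-0.75,0.6,-0.12],"angular":[0,0,0]},
  {"travel":[-0.75,0.6,-0.12],"angular":[0,0,0]},
  {"travel":[-0.75,0.6,-0.12],"angular":[0,0,0]},
  {"travel":[-0.75,0.6,-0.12],"angular":[0,0,0]},
  {"travel":[-0.75,0.6,-0.12],"angular":[0,0,0]},
  {"travel":[-0.75,0.6,-0.12],"angular":[0,0,0]},
])

```text
clock: 2.15
tcp_pos: [357.1, 368.5, 265.2]
tcp_rot: [0.773, 0.634, 0.0, 0.0]
ft_force: [1.6, -0.3, 0.2]
opening: 92.9
grip_force: 0.0
```

Request:
carry_out([
  {"travel":[-0.75,0.6,-0.12],"angular":[0,0,0]},
  {"travel":[-0.75,0.6,-0.12],"angular":[0,0,0]},
  {"travel":[-0.75,0.6,-0.12],"angular":[0,0,0]},
  {"travel":[-0.75,0.6,-0.12],"angular":[0,0,0]},
  {"travel":[-0.75,0.6,-0.12],"angular":[0,0,0]},
  {"travel":[-0.75,0.6,-0.12],"angular":[0,0,0]},
  {"travel":[-0.75,0.6,-0.12],"angular":[0,0,0]},
  {"travel":[0,0,0],"angular":[0,0,0]},
])

```text
clock: 2.82
tcp_pos: [482.5, 126.7, 299.2]
tcp_rot: [0.775, 0.633, -0.0, 0.001]
ft_force: [-0.3, 0.5, 0.5]
opening: 92.8
grip_force: 0.0
```

```bash
python3 - <<'E'
from h import *
import cv2
togo((540,120,300),-11.8)
s=observe();im=viewer.camera("wrist")
np.savez("w1.npz",p=s["tcp_pos"],r=s["tcp_rot"])
cv2.imwrite("pics/w1raw.png",im[:,:,::-1]);cv2.imwrite("pics/w1.png",cv2.resize(im[:,:,::-1],(800,500),interpolation=cv2.INTER_CUBIC))
print(observe()["tcp_pos"])
E
```

```text
t 2.82 tcp [482.533 126.711 299.157] yaw -11.53 units [ 0.123  1.441 -0.02 ] turn 0.05
[481.552 128.846 298.725]
```

View pics/w1.png

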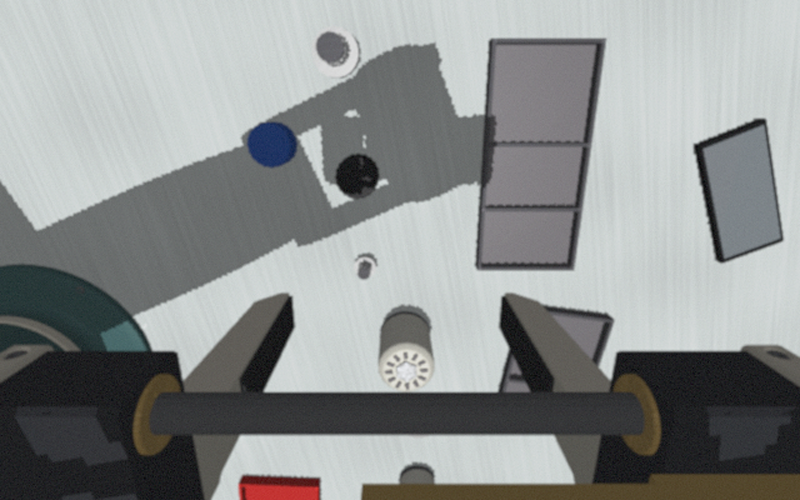

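The wrist view shows plug shank (332,47), black cap (357,175), tall filter top (406,368), and tray3 corners (490,39), (606,39), (574,269), (477,269), all in the 1.25x picture.

```bash
python3 - <<'E'
from h import *
s=np.load("w1.npz");W=cam("wrist",dict(tcp_pos=s["p"],tcp_rot=s["r"]))
W2=cam("wrist");print(observe()["clock"],observe()["tcp_pos"])
for k,p,z in [("plug",(332,47),52),("flange",(337,52),20),("cap",(357,175),32),("tall",(406,368),80),("small",(363,270),33),("blue",(272,145),32)]: print(k,at(W,np.array(p)/1.25,z))
X=np.array([at(W,np.array(p)/1.25,15) for p in [(490,39),(606,39),(574,269),(477,269)]]);print(X,X.mean(0),[np.linalg.norm(X[i]-X[i-1]) for i in range(4)],[np.degrees(np.arctan2(*(X[a]-X[b])[::-1])) for a,b in((0,3),(1,2))])
E
```

```text
2.8667 [481.552 128.846 298.725]
plug [454.194 279.859]
flange [454.367 280.087]
cap [447.808 160.656]
tall [458.366 -45.087]
small [430.593  56.832]
blue [370.018 207.392]
[[604.097 262.392]
 [715.939 239.759]
 [667.981   2.843]
 [557.609  25.244]] [636.407 132.559] [np.float64(241.6620207606014), np.float64(114.10981491337836), np.float64(241.7209819792955), np.float64(112.62269593589286)] [np.float64(78.9090961505438), np.float64(78.55650866567954)]
```

```bash
python3 -c "
from h import *
togo((458.4,-45.1,150),-11.4)"
```

```text
t 2.87 tcp [481.552 128.846 298.725] yaw -11.52 units [-4.375  0.301  3.72 ] turn -0.02
```

Request:
carry_out([
  {"travel":[-0.7,0.05,0.5],"angular":[0,0,0]},
  {"travel":[-0.7,0.05,0.5],"angular":[0,0,0]},
  {"travel":[-0.7,0.05,0.5],"angular":[0,0,0]},
  {"travel":[-0.7,0.05,0.5],"angular":[0,0,0]},
  {"travel":[-0.7,0.05,0.5],"angular":[0,0,0]},
  {"travel":[-0.7,0.05,0.5],"angular":[0,0,0]},
  {"travel":[-0.18,0,0.5],"angular":[0,0,0]},
  {"travel":[0,0,0],"angular":[0,0,0]},
])

```text
clock: 3.53
tcp_pos: [456.3, -43.2, 154.8]
tcp_rot: [0.774, 0.634, -0.002, -0.002]
ft_force: [0.2, 1.0, -1.0]
opening: 93.0
grip_force: 0.0
```

```bash
python3 - <<'E'
from h import *
import cv2
togo((458.4,-45.1,34),-11.4)
s=observe();im=viewer.camera("wrist")
togo((458.4,-45.1,34),-11.4)
W=cam("wrist");print("expected px of tall top",proj(W,(458.4,-45.1,80)))
cv2.imwrite("pics/w2.png",im[:,:,::-1])
E
```

```text
t 3.53 tcp [456.294 -43.189 154.815] yaw -11.35 units [-0.036  0.076  3.02 ] turn 0.01
t 3.58 tcp [457.117 -42.357 157.168] yaw -11.32 units [-0.061  0.054  3.079] turn 0.02
expected px of tall top [319.93  211.783]
```

View pics/w2.png

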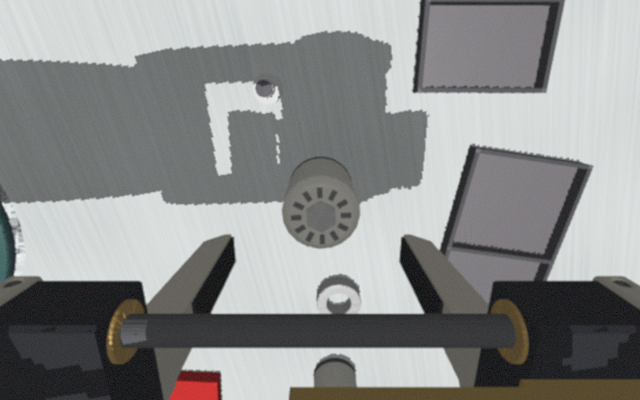

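The tall filter's top is centred at (321,215) against (320,212) expected, so y is about 2 mm further negative. I'll descend.

Request:
carry_out([
  {"travel":[-0.05,0.02,0.44],"angular":[0,0,0]},
  {"travel":[-0.05,0.02,0.44],"angular":[0,0,0]},
  {"travel":[0,0,0.44],"angular":[0,0,0]},
  {"travel":[0,0,0.44],"angular":[0,0,0]},
  {"travel":[0,0,0.44],"angular":[0,0,0]},
  {"travel":[0,0,0.44],"angular":[0,0,0]},
  {"travel":[0,0,0.44],"angular":[0,0,0]},
  {"travel":[0,0,0],"angular":[0,0,0]},
])

```text
clock: 4.25
tcp_pos: [458.2, -45.4, 33.8]
tcp_rot: [0.773, 0.635, -0.001, -0.001]
ft_force: [-1.2, 0.2, -1.2]
opening: 93.1
grip_force: 0.0
```

Request:
carry_out([
  {"travel":[0,0,0],"angular":[0,0,0]},
  {"travel":[0,0,0],"angular":[0,0,0]},
  {"travel":[0,0,0],"angular":[0,0,0]},
  {"travel":[0,0,0],"angular":[0,0,0]},
  {"travel":[0,0,0],"angular":[0,0,0]},
  {"travel":[0,0,0],"angular":[0,0,0]},
], hand=40)

```text
clock: 4.75
tcp_pos: [459.1, -46.9, 36.2]
tcp_rot: [0.773, 0.634, 0.0, 0.0]
ft_force: [-2.1, 1.3, 6.5]
opening: 61.0
grip_force: 30.0
```

```bash
python3 -c "
from h import *
togo((650.2,201.2,90),-11.4);print(observe()['opening'],observe()['grip_force'])"
```

```text
t 4.75 tcp [459.089 -46.927  36.155] yaw -11.27 units [ 7.018  3.474 -1.343] turn 0.03
61.031986345695515 29.991014435654506
```

Request:
carry_out([
  {"travel":[0,0,-0.45],"angular":[0,0,0]},
  {"travel":[0,0,-0.45],"angular":[0,0,0]},
  {"travel":[0.4,0.2,-0.45],"angular":[0,0,0]},
  {"travel":[0.7,0.35,0],"angular":[0,0,0]},
  {"travel":[0.7,0.35,0],"angular":[0,0,0]},
  {"travel":[0.7,0.35,0],"angular":[0,0,0]},
  {"travel":[0.7,0.35,0],"angular":[0,0,0]},
  {"travel":[0.7,0.35,0],"angular":[0,0,0]},
])

```text
clock: 5.42
tcp_pos: [566.4, 92.1, 89.1]
tcp_rot: [0.773, 0.634, -0.0, -0.0]
ft_force: [1.2, -0.4, -3.0]
opening: 61.1
grip_force: 30.0
```

Request:
carry_out([
  {"travel":[0.7,0.35,0],"angular":[0,0,0]},
  {"travel":[0.7,0.35,0],"angular":[0,0,0]},
  {"travel":[0.7,0.35,0],"angular":[0,0,0]},
  {"travel":[0.6,0.25,0],"angular":[0,0,0]},
  {"travel":[0.4,0.2,0],"angular":[0,0,0]},
  {"travel":[0,0,0],"angular":[0,0,0]},
  {"travel":[0,0,0],"angular":[0,0,0]},
])

```text
clock: 6.0
tcp_pos: [648.8, 201.1, 88.6]
tcp_rot: [0.773, 0.635, -0.001, -0.0]
ft_force: [0.1, -0.3, -3.4]
opening: 61.0
grip_force: 30.0
```

```bash
python3 - <<'E'
from h import *
import cv2
togo((650.2,201.2,40),-11.4)
im=viewer.camera("wrist")
togo((650.2,201.2,40),-11.4);print(observe()['opening'],observe()['ft_force'])
cv2.imwrite("pics/w3.png",im[:,:,::-1])
E
```

```text
t 6.0 tcp [648.76  201.077  88.563] yaw -11.22 units [0.011 0.036 1.214] turn 0.04
t 6.05 tcp [648.48  200.448  88.735] yaw -11.25 units [0.028 0.04  1.218] turn 0.03
61.208341514725795 [ 0.048  0.106 -2.813]
```

View pics/w3.png

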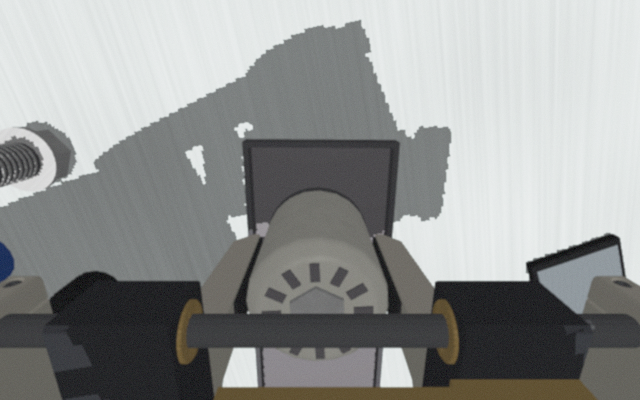

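The filter is held over the large bay. The tray's far corners appear at (244,141) and (398,141), so I'll check the centre from those.

```bash
python3 - <<'E'
from h import *
W=cam("wrist");a=at(W,(244,141),15);b=at(W,(398,141),15)
th=np.radians(-11.35);c=(a+b)/2;u=np.array([-np.sin(th),np.cos(th)])
print(a,b,np.linalg.norm(b-a),np.degrees(np.arctan2(*(b-a)[::-1])),"bay",c-u*52,"centre",c-u*122)
E
```

```text
[607.5   261.747] [714.622 240.603] 109.18897359231373 -11.165502414493664 bay [650.828 200.192] centre [637.052 131.561]
```

Request:
carry_out([
  {"travel":[0,0.05,0.3],"angular":[0,0,0]},
  {"travel":[0,0,0.3],"angular":[0,0,0]},
  {"travel":[0,0,0.3],"angular":[0,0,0]},
  {"travel":[0,0,0.2],"angular":[0,0,0]},
  {"travel":[0,0,0.12],"angular":[0,0,0]},
  {"travel":[0,0,0],"angular":[0,0,0]},
  {"travel":[0,0,0],"angular":[0,0,0]},
  {"travel":[0,0,0],"angular":[0,0,0]},
])

```text
clock: 6.72
tcp_pos: [650.9, 200.3, 40.5]
tcp_rot: [0.773, 0.634, 0.0, 0.0]
ft_force: [-0.4, 0.8, -3.2]
opening: 61.7
grip_force: 30.0
```

Request:
carry_out([
  {"travel":[0,0,0],"angular":[0,0,0]},
  {"travel":[0,0,0],"angular":[0,0,0]},
  {"travel":[0,0,0],"angular":[0,0,0]},
  {"travel":[0,0,0],"angular":[0,0,0]},
  {"travel":[0,0,0],"angular":[0,0,0]},
], hand=90)

```text
clock: 7.13
tcp_pos: [650.9, 200.3, 40.8]
tcp_rot: [0.773, 0.634, 0.0, 0.0]
ft_force: [-0.2, -0.1, -0.2]
opening: 88.1
grip_force: 0.0
```

```bash
python3 -c "
from h import *
togo((454.2,279.9,120),-11.4);print(observe()['opening'],observe()['ft_force'])"
```

```text
t 7.13 tcp [650.946 200.337  40.827] yaw -11.26 units [ 0.99  -5.212 -1.981] turn 0.03
88.06334179696374 [-0.172 -0.109 -0.213]
```

Request:
carry_out([
  {"travel":[0,0,-0.6],"angular":[0,0,0]},
  {"travel":[0,0,-0.7],"angular":[0,0,0]},
  {"travel":[0,0,-0.7],"angular":[0,0,0]},
  {"travel":[0.1,-0.6,0],"angular":[0,0,0]},
  {"travel":[0.15,-0.8,0],"angular":[0,0,0]},
  {"travel":[0.15,-0.8,0],"angular":[0,0,0]},
  {"travel":[0.15,-0.8,0],"angular":[0,0,0]},
  {"travel":[0.15,-0.8,0],"angular":[0,0,0]},
], hand=80)

```text
clock: 7.8
tcp_pos: [505.9, 257.7, 120.7]
tcp_rot: [0.773, 0.634, 0.0, 0.0]
ft_force: [0.3, 0.3, 0.6]
opening: 79.6
grip_force: 0.0
```

Request:
carry_out([
  {"travel":[0.15,-0.8,0],"angular":[0,0,0]},
  {"travel":[0.15,-0.6,0],"angular":[0,0,0]},
  {"travel":[0,0,0],"angular":[0,0,0]},
  {"travel":[0,0,0],"angular":[0,0,0]},
])

```text
clock: 8.13
tcp_pos: [454.1, 280.7, 121.2]
tcp_rot: [0.773, 0.635, 0.001, 0.0]
ft_force: [0.4, -0.3, 0.3]
opening: 80.4
grip_force: 0.0
```

```bash
python3 - <<'E'
from h import *
import cv2
im=viewer.camera("wrist")
togo((454.2,279.9,29),-11.4);print(observe()['opening'],proj(cam("wrist"),(454.2,279.9,52)))
cv2.imwrite("pics/w4.png",im[:,:,::-1])
E
```

```text
t 8.18 tcp [454.87  280.337 121.086] yaw -11.22 units [-0.015 -0.016  2.302] turn 0.04
80.09100835281667 [316.449 213.204]
```

View pics/w4.png

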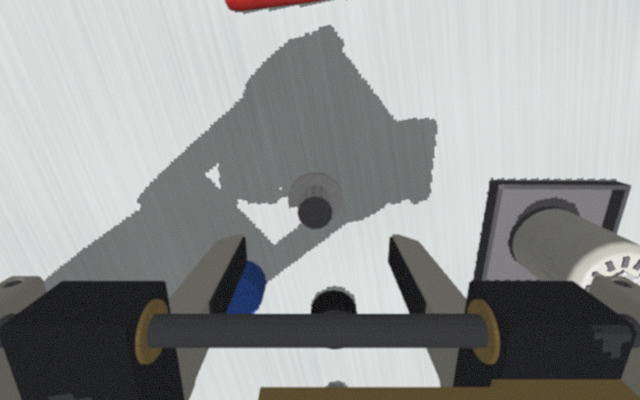

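The plug shank is at (315,212) as expected, and the tall filter stands in its bay. I'll descend to TCP z 31.

Request:
carry_out([
  {"travel":[0,0,0.4],"angular":[0,0,0]},
  {"travel":[0,0,0.45],"angular":[0,0,0]},
  {"travel":[0,0,0.45],"angular":[0,0,0]},
  {"travel":[0,0,0.4],"angular":[0,0,0]},
  {"travel":[0,0,0.35],"angular":[0,0,0]},
  {"travel":[0,0,0.2],"angular":[0,0,0]},
  {"travel":[0,0,0],"angular":[0,0,0]},
  {"travel":[0,0,0],"angular":[0,0,0]},
], hand=60)

```text
clock: 8.85
tcp_pos: [455.2, 279.9, 30.7]
tcp_rot: [0.773, 0.634, -0.0, -0.0]
ft_force: [0.2, 0.3, -0.6]
opening: 60.4
grip_force: 0.0
```

Request:
carry_out([
  {"travel":[0,0,0],"angular":[0,0,0]},
  {"travel":[0,0,0],"angular":[0,0,0]},
  {"travel":[0,0,0],"angular":[0,0,0]},
  {"travel":[0,0,0],"angular":[0,0,0]},
  {"travel":[0,0,0],"angular":[0,0,0]},
  {"travel":[0,0,0],"angular":[0,0,0]},
  {"travel":[0,0,0],"angular":[0,0,0]},
], hand=10)

```text
clock: 9.43
tcp_pos: [454.7, 280.2, 30.9]
tcp_rot: [0.773, 0.634, 0.0, -0.0]
ft_force: [-1.8, -0.0, 3.3]
opening: 25.5
grip_force: 30.0
```

```bash
python3 -c "
from h import *
togo((633.7,117.1,80),-11.3);print(observe()['opening'],observe()['grip_force'])"
```

```text
t 9.43 tcp [454.677 280.244  30.879] yaw -11.27 units [-3.126  5.186 -1.228] turn 0.01
25.4951796114424 30.00046581029892
```

Request:
carry_out([
  {"travel":[0,0,-0.6],"angular":[0,0,0]},
  {"travel":[0,0,-0.63],"angular":[0,0,0]},
  {"travel":[-0.6,0.5,0],"angular":[0,0,0]},
  {"travel":[-0.6,0.7,0],"angular":[0,0,0]},
  {"travel":[-0.6,0.7,0],"angular":[0,0,0]},
  {"travel":[-0.6,0.7,0],"angular":[0,0,0]},
  {"travel":[-0.5,0.7,0],"angular":[0,0,0]},
  {"travel":[-0.23,0.7,0],"angular":[0,0,0]},
])

```text
clock: 10.1
tcp_pos: [587.8, 123.5, 79.6]
tcp_rot: [0.773, 0.634, -0.0, 0.0]
ft_force: [-0.0, 0.4, -2.2]
opening: 25.5
grip_force: 30.0
```

Request:
carry_out([
  {"travel":[0,0.7,0],"angular":[0,0,0]},
  {"travel":[0,0.48,0],"angular":[0,0,0]},
  {"travel":[0,0,0.2],"angular":[0,0,0]},
  {"travel":[0,0,0.4],"angular":[0,0,0]},
  {"travel":[0,0,0],"angular":[0,0,0]},
  {"travel":[0,0,0],"angular":[0,0,0]},
])

```text
clock: 10.6
tcp_pos: [632.3, 117.0, 54.7]
tcp_rot: [0.773, 0.634, -0.001, -0.001]
ft_force: [-0.6, -0.1, -1.5]
opening: 25.4
grip_force: 30.0
```

```bash
python3 -c "
from h import *
togo((633.7,117.1,34.5),-11.3);print(observe()['opening'],observe()['grip_force'])"
```

```text
t 10.6 tcp [632.324 116.974  54.68 ] yaw -11.25 units [0.01  0.034 0.504] turn 0.01
25.421807330116813 29.9996155500412
```

Request:
carry_out([
  {"travel":[0,0.03,0.25],"angular":[0,0,0]},
  {"travel":[0,0,0.25],"angular":[0,0,0]},
  {"travel":[0,0,0],"angular":[0,0,0]},
  {"travel":[0,0,0],"angular":[0,0,0]},
  {"travel":[0,0,0],"angular":[0,0,0]},
])

```text
clock: 11.02
tcp_pos: [634.5, 116.7, 36.0]
tcp_rot: [0.773, 0.634, -0.0, -0.0]
ft_force: [0.4, -0.4, -1.6]
opening: 25.5
grip_force: 30.0
```

Request:
carry_out([
  {"travel":[0,0,0],"angular":[0,0,0]},
  {"travel":[0,0,0],"angular":[0,0,0]},
  {"travel":[0,0,0],"angular":[0,0,0]},
  {"travel":[0,0,0],"angular":[0,0,0]},
  {"travel":[0,0,0],"angular":[0,0,0]},
], hand=60)

```text
clock: 11.43
tcp_pos: [634.7, 116.7, 36.1]
tcp_rot: [0.773, 0.634, 0.0, 0.0]
ft_force: [-0.1, 0.1, -0.2]
opening: 54.3
grip_force: 0.0
```

```bash
python3 -c "
from h import *
togo((447.8,160,110),-11.3);print(observe()['opening'],observe()['grip_force'])"
```

```text
t 11.43 tcp [634.69  116.664  36.064] yaw -11.27 units [ 0.15  -4.793 -1.85 ] turn 0.01
54.30570444949391 0.0
```

Request:
carry_out([
  {"travel":[0,0,-0.6],"angular":[0,0,0]},
  {"travel":[0,0,-0.65],"angular":[0,0,0]},
  {"travel":[0,0,-0.6],"angular":[0,0,0]},
  {"travel":[0,-0.7,0],"angular":[0,0,0]},
  {"travel":[0,-0.8,0],"angular":[0,0,0]},
  {"travel":[0.05,-0.8,0],"angular":[0,0,0]},
  {"travel":[0.05,-0.8,0],"angular":[0,0,0]},
  {"travel":[0.05,-0.8,0],"angular":[0,0,0]},
], hand=80)

```text
clock: 12.1
tcp_pos: [481.3, 153.1, 109.7]
tcp_rot: [0.773, 0.634, 0.0, -0.0]
ft_force: [-0.3, -0.0, 0.2]
opening: 79.9
grip_force: 0.0
```

Request:
carry_out([
  {"travel":[0,-0.6,0],"angular":[0,0,0]},
  {"travel":[0,-0.29,0],"angular":[0,0,0]},
  {"travel":[0,0,0],"angular":[0,0,0]},
  {"travel":[0,0,0],"angular":[0,0,0]},
])

```text
clock: 12.43
tcp_pos: [448.4, 160.1, 110.4]
tcp_rot: [0.773, 0.634, 0.001, 0.0]
ft_force: [0.8, -0.5, 0.5]
opening: 79.6
grip_force: 0.0
```

```bash
python3 - <<'E'
from h import *
import cv2
im=viewer.camera("wrist")
togo((447.8,160.5,14),-11.3);print(observe()['opening'],proj(cam("wrist"),(447.8,160.5,32)))
cv2.imwrite("pics/w5.png",im[:,:,::-1])
E
```

```text
t 12.48 tcp [448.761 159.924 110.205] yaw -11.26 units [ 0.009 -0.028  2.405] turn 0.01
80.01723197500948 [315.841 207.885]
```

View pics/w5.png

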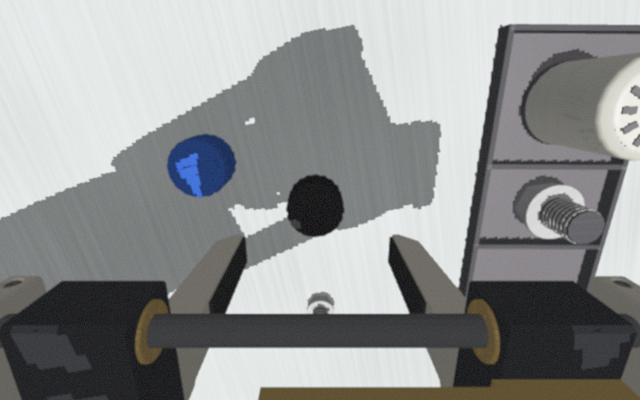

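The cap is centred at (316,208) as expected, and both placed parts stand well in tray3. I'll go down.

Request:
carry_out([
  {"travel":[0,0,0.4],"angular":[0,0,0]},
  {"travel":[0,-0.02,0.45],"angular":[0,0,0]},
  {"travel":[0,0,0.45],"angular":[0,0,0]},
  {"travel":[0,0,0.45],"angular":[0,0,0]},
  {"travel":[0,0,0.4],"angular":[0,0,0]},
  {"travel":[0,0,0.22],"angular":[0,0,0]},
  {"travel":[0,0,0],"angular":[0,0,0]},
  {"travel":[0,0,0],"angular":[0,0,0]},
], hand=70)

```text
clock: 13.15
tcp_pos: [447.6, 160.0, 15.1]
tcp_rot: [0.773, 0.634, -0.0, -0.0]
ft_force: [0.4, 0.9, 1.2]
opening: 69.7
grip_force: 0.0
```

Request:
carry_out([
  {"travel":[0,0,0],"angular":[0,0,0]},
  {"travel":[0,0,0],"angular":[0,0,0]},
  {"travel":[0,0,0],"angular":[0,0,0]},
  {"travel":[0,0,0],"angular":[0,0,0]},
  {"travel":[0,0,0],"angular":[0,0,0]},
  {"travel":[0,0,0],"angular":[0,0,0]},
], hand=25)

```text
clock: 13.65
tcp_pos: [447.3, 160.2, 15.5]
tcp_rot: [0.773, 0.634, 0.0, 0.0]
ft_force: [-0.4, 0.3, 3.7]
opening: 43.8
grip_force: 30.0
```

```bash
python3 -c "
from h import *
togo((620.2,48.4,70),-11.3);print(observe()['opening'],observe()['grip_force'])"
```

```text
t 13.65 tcp [447.333 160.208  15.512] yaw -11.26 units [-1.897  4.785 -1.36 ] turn 0.01
43.810350250957846 30.00073939561844
```

Request:
carry_out([
  {"travel":[0,0,-0.6],"angular":[0,0,0]},
  {"travel":[0,0,-0.7],"angular":[0,0,0]},
  {"travel":[-0.4,0.5,0],"angular":[0,0,0]},
  {"travel":[-0.4,0.75,0],"angular":[0,0,0]},
  {"travel":[-0.4,0.75,0],"angular":[0,0,0]},
  {"travel":[-0.4,0.75,0],"angular":[0,0,0]},
  {"travel":[-0.3,0.75,0],"angular":[0,0,0]},
  {"travel":[0,0.75,0],"angular":[0,0,0]},
])

```text
clock: 14.32
tcp_pos: [600.0, 50.1, 66.9]
tcp_rot: [0.774, 0.634, -0.0, 0.0]
ft_force: [-0.3, -0.5, 0.4]
opening: 43.3
grip_force: 30.0
```

Request:
carry_out([
  {"travel":[0,0.5,0],"angular":[0,0,0]},
  {"travel":[0,0,0.3],"angular":[0,0,0]},
  {"travel":[0,0,0.3],"angular":[0,0,0]},
  {"travel":[0,0,0],"angular":[0,0,0]},
  {"travel":[0,0,0],"angular":[0,0,0]},
])

```text
clock: 14.73
tcp_pos: [617.1, 48.8, 41.8]
tcp_rot: [0.773, 0.634, -0.001, -0.001]
ft_force: [0.4, 0.3, -1.2]
opening: 43.6
grip_force: 30.0
```

```bash
python3 -c "
from h import *
togo((620.2,48.4,18.8),-11.3);print(observe()['opening'],observe()['grip_force'])"
```

```text
t 14.73 tcp [617.118  48.8    41.794] yaw -11.24 units [0.006 0.079 0.575] turn 0.01
43.628838016150794 29.99993920326233
```

Request:
carry_out([
  {"travel":[0,0.06,0.25],"angular":[0,0,0]},
  {"travel":[0,0,0.25],"angular":[0,0,0]},
  {"travel":[0,0,0.1],"angular":[0,0,0]},
  {"travel":[0,0,0],"angular":[0,0,0]},
  {"travel":[0,0,0],"angular":[0,0,0]},
  {"travel":[0,0,0],"angular":[0,0,0]},
])

```text
clock: 15.23
tcp_pos: [620.8, 48.1, 18.9]
tcp_rot: [0.773, 0.634, -0.0, -0.0]
ft_force: [-0.6, 0.0, -1.0]
opening: 43.4
grip_force: 30.0
```

Request:
carry_out([
  {"travel":[0,0,0],"angular":[0,0,0]},
  {"travel":[0,0,0],"angular":[0,0,0]},
  {"travel":[0,0,0],"angular":[0,0,0]},
  {"travel":[0,0,0],"angular":[0,0,0]},
], hand=55)

```text
clock: 15.57
tcp_pos: [621.0, 48.0, 19.1]
tcp_rot: [0.773, 0.634, 0.0, 0.0]
ft_force: [0.4, 0.5, -0.7]
opening: 54.8
grip_force: 0.0
```

Request:
carry_out([
  {"travel":[0,0,-0.5],"angular":[0,0,0]},
  {"travel":[0,0,-0.7],"angular":[0,0,0]},
  {"travel":[0,0,-0.7],"angular":[0,0,0]},
  {"travel":[0,0,-0.7],"angular":[0,0,0]},
])

```text
clock: 15.9
tcp_pos: [620.7, 48.0, 124.2]
tcp_rot: [0.773, 0.634, -0.0, -0.0]
ft_force: [0.3, 0.6, -1.1]
opening: 55.4
grip_force: 0.0
```

```bash
python3 -c "
from h import *
togo((500,-190,230),-20.2);print(observe()['opening'],observe()['grip_force'])"
```

```text
t 15.9 tcp [620.712  48.005 124.212] yaw -11.27 units [-6.425 -1.798 -2.644] turn 1.79
55.43475197054306 0.0
```

Request:
carry_out([
  {"travel":[-0.65,-0.1,-0.44],"angular":[0,0,0]},
  {"travel":[-0.65,-0.1,-0.44],"angular":[0,0,0]},
  {"travel":[-0.65,-0.1,-0.44],"angular":[0,0,0]},
  {"travel":[-0.65,-0.1,-0.44],"angular":[0,0,0]},
  {"travel":[-0.65,-0.1,-0.44],"angular":[0,0,0]},
  {"travel":[-0.65,-0.1,-0.44],"angular":[0,0,0]},
  {"travel":[-0.65,-0.1,-0.44],"angular":[0,0,0]},
  {"travel":[-0.65,-0.1,-0.44],"angular":[0,0,0]},
], hand=80)

```text
clock: 16.57
tcp_pos: [548.2, -150.8, 264.9]
tcp_rot: [0.773, 0.634, 0.0, 0.0]
ft_force: [-0.1, 0.5, 0.2]
opening: 79.9
grip_force: 0.0
```

Request:
carry_out([
  {"travel":[-0.65,-0.1,-0.44],"angular":[0,0,0.9]},
  {"travel":[-0.65,-0.1,-0.44],"angular":[0,0,0.9]},
  {"travel":[0,0,0],"angular":[0,0,0]},
  {"travel":[0,0,0],"angular":[0,0,0]},
  {"travel":[0,0,0],"angular":[0,0,0]},
])

```text
clock: 16.98
tcp_pos: [529.0, -198.0, 298.4]
tcp_rot: [0.82, 0.572, -0.0, -0.0]
ft_force: [0.6, 0.1, -0.1]
opening: 80.2
grip_force: 0.0
```

```bash
python3 - <<'E'
from h import *
import cv2
s=observe();im=viewer.camera("wrist")
togo((530,-200,300),-20.2)
np.savez("w6.npz",p=s["tcp_pos"],r=s["tcp_rot"])
cv2.imwrite("pics/w6.png",cv2.resize(im[:,:,::-1],(800,500),interpolation=cv2.INTER_CUBIC))
E
```

```text
t 17.03 tcp [ 529.096 -197.672  298.062] yaw -20.18 units [-0.047  0.041 -0.049] turn 0.0
```

View pics/w6.png

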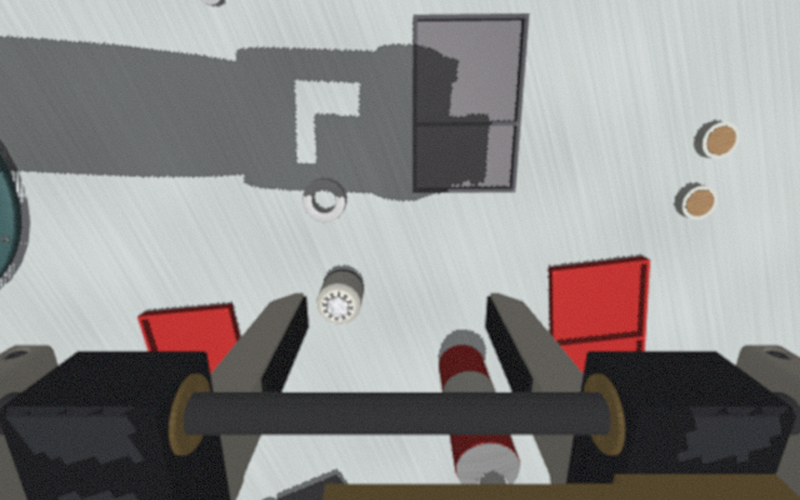

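The wrist view shows tray2 corners (415,15), (529,14), (514,190), (414,191), short filter top (339,303) and ring (325,200).

```bash
python3 - <<'E'
from h import *
s=np.load("w6.npz");W=cam("wrist",dict(tcp_pos=s["p"],tcp_rot=s["r"]))
for k,p,z in [("short",(339,303),50),("bearing",(325,200),18)]: print(k,at(W,np.array(p)/1.25,z))
X=np.array([at(W,np.array(p)/1.25,15) for p in [(415,15),(529,14),(514,190),(414,191)]]);c=X.mean(0);print(X,c,[np.linalg.norm(X[i]-X[i-1]) for i in range(4)],[np.degrees(np.arctan2(*(X[a]-X[b])[::-1])) for a,b in((0,3),(1,2))])
th=np.radians(-20.1);u=np.array([-np.sin(th),np.cos(th)]);print("large",c+35*u,"small",c-50*u)
togo((*at(W,np.array((339,303))/1.25,50),120),-20.2)
E
```

```text
short [ 431.563 -279.854]
bearing [ 454.589 -173.231]
[[ 606.81   -36.655]
 [ 710.433  -73.753]
 [ 651.778 -234.35 ]
 [ 549.027 -197.865]] [ 629.512 -135.656] [np.float64(171.25255485955822), np.float64(110.06343619821408), np.float64(170.97341662930594), np.float64(109.03718984454152)] [np.float64(70.2806260545856), np.float64(69.93655459517039)]
large [ 641.54  -102.788] small [ 612.329 -182.611]
t 17.03 tcp [ 529.096 -197.672  298.062] yaw -20.18 units [-2.77  -1.575  4.453] turn 0.0
```

Request:
carry_out([
  {"travel":[-0.4,-0.22,0.64],"angular":[0,0,0]},
  {"travel":[-0.4,-0.22,0.64],"angular":[0,0,0]},
  {"travel":[-0.4,-0.22,0.64],"angular":[0,0,0]},
  {"travel":[-0.4,-0.22,0.64],"angular":[0,0,0]},
  {"travel":[-0.4,-0.22,0.64],"angular":[0,0,0]},
  {"travel":[-0.4,-0.22,0.64],"angular":[0,0,0]},
  {"travel":[-0.37,-0.22,0.6],"angular":[0,0,0]},
  {"travel":[0,0,0],"angular":[0,0,0]},
])

```text
clock: 17.7
tcp_pos: [429.9, -280.1, 115.8]
tcp_rot: [0.82, 0.572, -0.001, -0.003]
ft_force: [-0.4, 0.5, -1.4]
opening: 80.0
grip_force: 0.0
```

Request:
carry_out([
  {"travel":[0,0,0],"angular":[0,0,0]},
  {"travel":[0,0,0],"angular":[0,0,0]},
])

```text
clock: 17.87
tcp_pos: [433.7, -280.4, 122.2]
tcp_rot: [0.82, 0.572, 0.0, 0.0]
ft_force: [0.8, -0.9, 0.4]
opening: 80.1
grip_force: 0.0
```

```bash
python3 - <<'E'
from h import *
import cv2
im=viewer.camera("wrist")
togo((431.6,-279.9,26),-20.2);W=cam("wrist");print(proj(W,(431.6,-279.9,50)))
b=cv2.cvtColor(im,cv2.COLOR_RGB2GRAY)
p=proj(W,(431.6,-279.9,50)).astype(int)
cv2.imwrite("pics/w7.png",cv2.resize(im[100:300,160:480,::-1],(640,400)))
E
```

```text
t 17.92 tcp [ 433.959 -280.526  122.696] yaw -20.19 units [-0.005 -0.064  2.417] turn 0.0
[314.145 210.976]
```

View pics/w7.png

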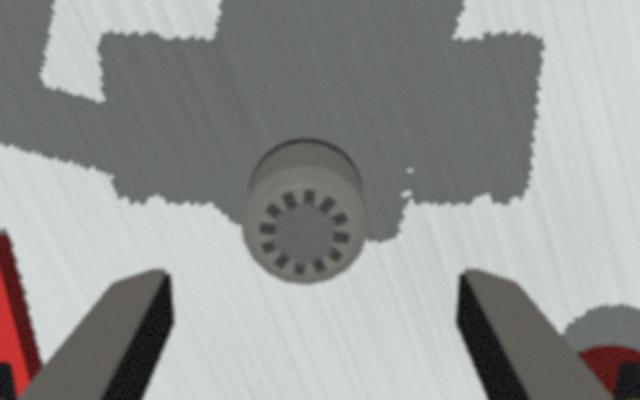

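The filter top is at about (312,214), so I'll shift y by -0.1 and descend.

Request:
carry_out([
  {"travel":[-0.03,-0.05,0.4],"angular":[0,0,0]},
  {"travel":[0,-0.05,0.45],"angular":[0,0,0]},
  {"travel":[0,0,0.45],"angular":[0,0,0]},
  {"travel":[0,0,0.45],"angular":[0,0,0]},
  {"travel":[0,0,0.4],"angular":[0,0,0]},
  {"travel":[0,0,0.26],"angular":[0,0,0]},
  {"travel":[0,0,0],"angular":[0,0,0]},
  {"travel":[0,0,0],"angular":[0,0,0]},
])

```text
clock: 18.58
tcp_pos: [429.3, -280.6, 25.8]
tcp_rot: [0.82, 0.572, 0.0, 0.0]
ft_force: [-0.3, -0.1, 0.7]
opening: 80.2
grip_force: 0.0
```

Request:
carry_out([
  {"travel":[0,0,0],"angular":[0,0,0]},
  {"travel":[0,0,0],"angular":[0,0,0]},
  {"travel":[0,0,0],"angular":[0,0,0]},
  {"travel":[0,0,0],"angular":[0,0,0]},
  {"travel":[0,0,0],"angular":[0,0,0]},
  {"travel":[0,0,0],"angular":[0,0,0]},
], hand=30)

```text
clock: 19.08
tcp_pos: [428.8, -280.8, 25.4]
tcp_rot: [0.821, 0.572, 0.0, 0.0]
ft_force: [-1.4, -0.1, 3.1]
opening: 49.3
grip_force: 30.0
```

```bash
python3 -c "
from h import *
togo((641.8,-102.5,80),-20.1);print(observe()['opening'],observe()['grip_force'])"
```

```text
t 19.08 tcp [ 428.787 -280.839   25.403] yaw -20.27 units [ 6.027  3.452 -1.364] turn -0.03
49.28973325260319 30.000769152247813
```

Request:
carry_out([
  {"travel":[0,0,-0.6],"angular":[0,0,0]},
  {"travel":[0.2,0.1,-0.7],"angular":[0,0,0]},
  {"travel":[0.6,0.35,0],"angular":[0,0,0]},
  {"travel":[0.7,0.4,0],"angular":[0,0,0]},
  {"travel":[0.7,0.4,0],"angular":[0,0,0]},
  {"travel":[0.7,0.4,0],"angular":[0,0,0]},
  {"travel":[0.7,0.4,0],"angular":[0,0,0]},
  {"travel":[0.7,0.4,0],"angular":[0,0,0]},
])

```text
clock: 19.75
tcp_pos: [581.1, -152.0, 76.8]
tcp_rot: [0.82, 0.572, -0.0, -0.0]
ft_force: [-0.7, -0.9, -1.4]
opening: 49.4
grip_force: 30.0
```

Request:
carry_out([
  {"travel":[0.7,0.4,0],"angular":[0,0,0]},
  {"travel":[0.6,0.35,0],"angular":[0,0,0]},
  {"travel":[0.43,0.25,0],"angular":[0,0,0]},
  {"travel":[0,0,0.3],"angular":[0,0,0]},
  {"travel":[0,0,0.3],"angular":[0,0,0]},
  {"travel":[0,0,0],"angular":[0,0,0]},
  {"travel":[0,0,0],"angular":[0,0,0]},
])

```text
clock: 20.33
tcp_pos: [640.4, -102.7, 51.7]
tcp_rot: [0.821, 0.571, -0.001, -0.001]
ft_force: [-0.0, -0.6, -0.5]
opening: 49.3
grip_force: 30.0
```

```bash
python3 -c "
from h import *
togo((641.8,-102.5,28.8),-20.1);print(observe()['opening'],observe()['grip_force'])"
```

```text
t 20.33 tcp [ 640.412 -102.694   51.669] yaw -20.3 units [0.017 0.032 0.572] turn -0.04
49.27544310300914 29.99928323813947
```

Request:
carry_out([
  {"travel":[0,0.02,0.25],"angular":[0,0,0]},
  {"travel":[0,0,0.25],"angular":[0,0,0]},
  {"travel":[0,0,0.1],"angular":[0,0,0]},
  {"travel":[0,0,0],"angular":[0,0,0]},
  {"travel":[0,0,0],"angular":[0,0,0]},
  {"travel":[0,0,0],"angular":[0,0,0]},
])

```text
clock: 20.83
tcp_pos: [642.3, -102.7, 28.8]
tcp_rot: [0.821, 0.572, -0.0, -0.0]
ft_force: [-0.2, 0.4, -2.2]
opening: 49.4
grip_force: 30.0
```

Request:
carry_out([
  {"travel":[0,0,0],"angular":[0,0,0]},
  {"travel":[0,0,0],"angular":[0,0,0]},
  {"travel":[0,0,0],"angular":[0,0,0]},
  {"travel":[0,0,0],"angular":[0,0,0]},
  {"travel":[0,0,0],"angular":[0,0,0]},
], hand=75)

```text
clock: 21.25
tcp_pos: [642.5, -102.5, 29.2]
tcp_rot: [0.82, 0.572, 0.0, 0.0]
ft_force: [0.2, -0.1, -0.0]
opening: 74.2
grip_force: 0.0
```

Request:
carry_out([
  {"travel":[0,0,-0.5],"angular":[0,0,0]},
  {"travel":[0,0,-0.7],"angular":[0,0,0]},
  {"travel":[0,0,-0.7],"angular":[0,0,0]},
])

```text
clock: 21.5
tcp_pos: [641.9, -102.4, 105.3]
tcp_rot: [0.82, 0.572, -0.001, -0.001]
ft_force: [0.1, -0.0, 0.3]
opening: 74.8
grip_force: 0.0
```

```bash
python3 -c "
from h import *
togo((454.6,-173.5,100),-20.1);print(observe()['opening'],observe()['grip_force'])"
```

```text
t 21.5 tcp [ 641.91  -102.418  105.328] yaw -20.26 units [-3.289 -3.777  0.14 ] turn -0.03
74.75398569515744 0.0
```

Request:
carry_out([
  {"travel":[-0.5,-0.6,0],"angular":[0,0,0]},
  {"travel":[-0.6,-0.7,0],"angular":[0,0,0]},
  {"travel":[-0.6,-0.7,0],"angular":[0,0,0]},
  {"travel":[-0.6,-0.7,0],"angular":[0,0,0]},
  {"travel":[-0.6,-0.65,0],"angular":[0,0,0]},
  {"travel":[-0.39,-0.42,0],"angular":[0,0,0]},
  {"travel":[0,0,0],"angular":[0,0,0]},
  {"travel":[0,0,0],"angular":[0,0,0]},
])

```text
clock: 22.17
tcp_pos: [455.0, -174.2, 105.6]
tcp_rot: [0.821, 0.571, 0.0, 0.001]
ft_force: [0.5, -0.2, -0.5]
opening: 75.0
grip_force: 0.0
```

```bash
python3 - <<'E'
from h import *
import cv2
im=viewer.camera("wrist")
togo((454.6,-173.5,11),-20.1);W=cam("wrist");print(proj(W,(454.6,-173.5,18)))
cv2.imwrite("pics/w8.png",im[:,:,::-1])
E
```

```text
t 22.22 tcp [ 455.638 -173.915  105.513] yaw -20.31 units [ 0.001 -0.031  2.363] turn -0.04
[315.965 204.291]
```

View pics/w8.png

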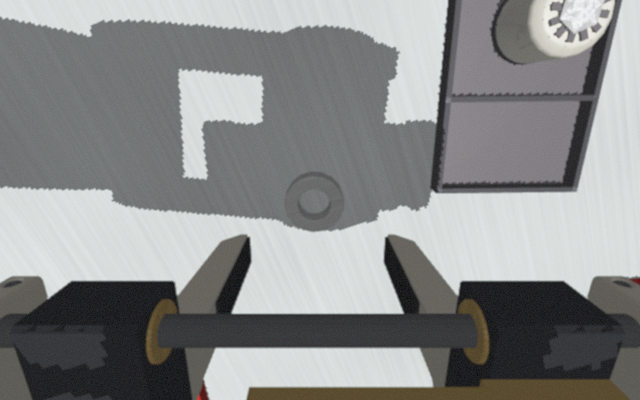

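The ring is centred at (315,201) against (316,204) expected. The short filter stands in its bay. tray2's near corners are at (434,191) and (578,190).

Request:
carry_out([
  {"travel":[0.04,-0.03,0.4],"angular":[0,0,0]},
  {"travel":[0,0,0.45],"angular":[0,0,0]},
  {"travel":[0,0,0.45],"angular":[0,0,0]},
  {"travel":[0,0,0.45],"angular":[0,0,0]},
  {"travel":[0,0,0.4],"angular":[0,0,0]},
  {"travel":[0,0,0.2],"angular":[0,0,0]},
  {"travel":[0,0,0],"angular":[0,0,0]},
  {"travel":[0,0,0],"angular":[0,0,0]},
])

```text
clock: 22.88
tcp_pos: [455.3, -171.6, 11.2]
tcp_rot: [0.82, 0.572, -0.0, -0.0]
ft_force: [0.1, -0.2, -0.5]
opening: 74.6
grip_force: 0.0
```

Request:
carry_out([
  {"travel":[0,0,0],"angular":[0,0,0]},
  {"travel":[0,0,0],"angular":[0,0,0]},
  {"travel":[0,0,0],"angular":[0,0,0]},
  {"travel":[0,0,0],"angular":[0,0,0]},
  {"travel":[0,0,0],"angular":[0,0,0]},
  {"travel":[0,0,0],"angular":[0,0,0]},
], hand=30)

```text
clock: 23.38
tcp_pos: [454.9, -171.9, 11.4]
tcp_rot: [0.82, 0.572, 0.0, 0.0]
ft_force: [-0.8, 1.2, 3.0]
opening: 46.6
grip_force: 30.0
```

```bash
python3 -c "
from h import *
togo((612.6,-182.4,65),-20.1);print(observe()['opening'],observe()['grip_force'])"
```

```text
t 23.38 tcp [ 454.875 -171.881   11.367] yaw -20.27 units [ 1.119  3.791 -1.34 ] turn -0.03
46.60944637033453 29.99431172705954
```

Request:
carry_out([
  {"travel":[0,0,-0.6],"angular":[0,0,0]},
  {"travel":[0,0.2,-0.74],"angular":[0,0,0]},
  {"travel":[0.2,0.6,0],"angular":[0,0,0]},
  {"travel":[0.2,0.7,0],"angular":[0,0,0]},
  {"travel":[0.2,0.7,0],"angular":[0,0,0]},
  {"travel":[0.2,0.7,0],"angular":[0,0,0]},
  {"travel":[0.2,0.6,0],"angular":[0,0,0]},
  {"travel":[0.12,0.3,0],"angular":[0,0,0]},
])

```text
clock: 24.05
tcp_pos: [615.0, -182.5, 64.1]
tcp_rot: [0.82, 0.572, -0.0, -0.0]
ft_force: [0.3, 0.0, -0.9]
opening: 46.8
grip_force: 30.0
```

Request:
carry_out([
  {"travel":[0,0,0.3],"angular":[0,0,0]},
  {"travel":[0,0,0.3],"angular":[0,0,0]},
  {"travel":[0,0,0],"angular":[0,0,0]},
  {"travel":[0,0,0],"angular":[0,0,0]},
])

```text
clock: 24.38
tcp_pos: [611.4, -182.2, 39.2]
tcp_rot: [0.821, 0.572, -0.001, -0.001]
ft_force: [1.0, 0.1, -0.4]
opening: 46.5
grip_force: 30.0
```

```bash
python3 - <<'E'
from h import *
q=R.from_matrix(np.array([[np.sin(np.radians(20.3)),np.cos(np.radians(20.3)),0],[np.cos(np.radians(20.3)),-np.sin(np.radians(20.3)),0],[0,0,-1.]])).as_quat()
W=cam("wrist",dict(tcp_pos=np.array([455.6,-173.9,105.5]),tcp_rot=q))
a=at(W,(434,191),15);b=at(W,(578,190),15);th=np.radians(-20.1);u=np.array([-np.sin(th),np.cos(th)])
print(a,b,np.linalg.norm(b-a),"small bay",(a+b)/2+37*u)
togo((612.6,-182.4,14.8),-20.1);print(observe()['opening'],observe()['grip_force'])
E
```

```text
[ 546.207 -196.407] [ 653.913 -235.187] 114.47391568521233 small bay [ 612.775 -181.05 ]
t 24.38 tcp [ 611.352 -182.232   39.181] yaw -20.28 units [0.007 0.032 0.609] turn -0.04
46.483676329169676 29.993993248790503
```

Request:
carry_out([
  {"travel":[0.02,0.02,0.25],"angular":[0,0,0]},
  {"travel":[0,0,0.25],"angular":[0,0,0]},
  {"travel":[0,0,0.12],"angular":[0,0,0]},
  {"travel":[0,0,0],"angular":[0,0,0]},
  {"travel":[0,0,0],"angular":[0,0,0]},
  {"travel":[0,0,0],"angular":[0,0,0]},
])

```text
clock: 24.88
tcp_pos: [613.9, -182.0, 15.8]
tcp_rot: [0.82, 0.572, -0.0, -0.0]
ft_force: [-0.2, -0.3, -0.1]
opening: 46.2
grip_force: 30.0
```

Request:
carry_out([
  {"travel":[0,0,0],"angular":[0,0,0]},
  {"travel":[0,0,0],"angular":[0,0,0]},
  {"travel":[0,0,0],"angular":[0,0,0]},
  {"travel":[0,0,0],"angular":[0,0,0]},
], hand=57)

```text
clock: 25.22
tcp_pos: [614.0, -182.0, 16.0]
tcp_rot: [0.82, 0.572, 0.0, 0.0]
ft_force: [0.2, 0.1, -0.2]
opening: 56.6
grip_force: 0.0
```

Request:
carry_out([
  {"travel":[0,0,-0.5],"angular":[0,0,0]},
  {"travel":[0,0,-0.9],"angular":[0,0,0]},
  {"travel":[0,0,-0.9],"angular":[0,0,0]},
  {"travel":[0,0,-0.9],"angular":[0,0,0]},
  {"travel":[0,0,-0.9],"angular":[0,0,0]},
  {"travel":[0,-0.9,-0.4],"angular":[0,0,0]},
  {"travel":[0,-0.9,-0.4],"angular":[0,0,0]},
  {"travel":[0,-0.9,0],"angular":[0,0,0]},
])

```text
clock: 25.88
tcp_pos: [512.3, -144.4, 215.1]
tcp_rot: [0.82, 0.572, 0.001, 0.002]
ft_force: [0.3, -0.4, 1.5]
opening: 57.1
grip_force: 0.0
```

Request:
carry_out([
  {"travel":[0,-0.9,0],"angular":[0,0,0]},
  {"travel":[0,0,0],"angular":[0,0,0]},
  {"travel":[0,0,0],"angular":[0,0,0]},
  {"travel":[0,0,0],"angular":[0,0,0]},
])

```text
clock: 26.22
tcp_pos: [479.2, -132.2, 212.3]
tcp_rot: [0.82, 0.572, 0.0, 0.0]
ft_force: [0.9, 1.2, -0.2]
opening: 57.1
grip_force: 0.0
```

```bash
python3 - <<'E'
from h import *
import cv2
a=viewer.camera("scene")[165:325,215:455,::-1];b=viewer.camera("side")[145:295,265:425,::-1]
a=cv2.resize(a,(480,320),interpolation=cv2.INTER_CUBIC);b=cv2.resize(b,(320,300),interpolation=cv2.INTER_CUBIC)
b=cv2.copyMakeBorder(b,0,20,0,0,cv2.BORDER_CONSTANT)
cv2.imwrite("pics/end.png",np.hstack([a,b]))
E
```

```text
(no output)
```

View pics/end.png

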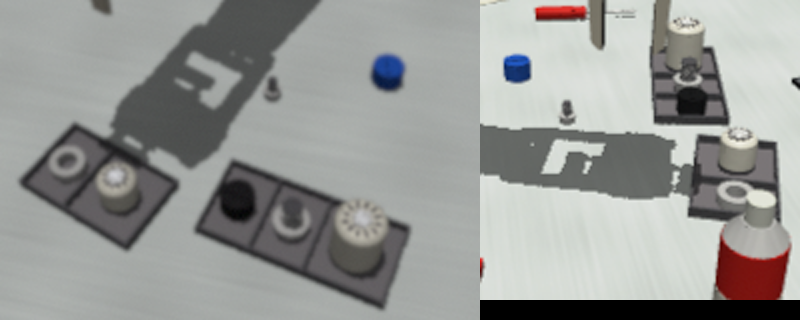

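The closing view shows all five parts upright in their bays. In the left half they are ring (67,162), short filter (117,187), cap (237,200), plug (291,215) and tall filter (359,235). The small plug, blue cap, can and screwdriver are undisturbed, and the gripper is clear.

```bash
python3 -c "
from station import hand_in
print(hand_in())"
```

```text
the job is handed in; nothing more can be done
None
```

Both service kits are made up and handed in: all five parts stand upright in their bays, the bystander items were not touched, and the run took about 26 s on the robot's clock.

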